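# Weigh a portion of fruit-paste cubes and pour it into the jar

### The job

Lift the little steel scuttle with the six fruit-paste cubes out of the blue tote by its swinging bail, stand it on the scale and let go of it so that the portion can be weighed. Then take it by its rear handle and tip all six cubes through the funnel into the jar, and stand the empty scuttle upright in the middle of the scale again and let go. Do not spill any cubes, and leave the other things on the bench where they are.

Things in the scene. Friction and masses are not known exactly. Their poses are not given: they have to be found in the camera images.
- tote: Shallow open blue plastic tote, 280 x 180 x 50 mm high, walls and floor 5 mm thick, fixed. Origin: centre of its underside; x along its length, z up. The scuttle stands in it at the start. (A higher stack of two such totes at the left edge of the bench is only stock.)
- scale: Grey bench scale 190 x 170 mm with a square steel platform, fixed; origin under its centre.
- scale_top (a point): Centre of the scale's steel platform (155 x 160 mm), on its top face, 45 mm above the bench.
- stand: Fixed steel filling stand: base 130 x 170 x 12 mm, two 12 mm posts (110 mm high) at y = +-70 mm that hold a wide steel funnel over a clear narrow jar. Origin: centre of the underside of the base, on the axis of jar and funnel.
- funnel_rim (a point): Centre of the funnel's open mouth, at rim height, 145 mm above the bench. Rim radius 77 mm, 10 mm upright lip, then a 44 degree cone to a spout of 53 mm bore that ends inside the jar's mouth.
- jar_in (a point): Centre of the jar's inner floor, 16 mm above the bench. Jar: inside radius 30 mm, outside radius 33.5 mm, 70 mm high.
- scuttle: Loose steel scuttle, open on top, 72 mm wide (y), about 0.25 kg. Origin: centre of the underside; +x to the rear handle, -x to the pouring nose, z up. Floor 3 mm thick, flat from x = -40 to +46 mm; rear and side walls 46 mm high, cheeks by the nose 63 mm, bail ears 74 mm. From x = -40 mm a ramp rises 32 degrees to the open lip.
- scuttle_handle (a point): Grip point in the rear handle, at x = 85 mm, z = 34 mm of the scuttle; axes as the scuttle. The handle is a black bar 12 mm thick (y), x = 47 to 117 mm, z = 22 to 46 mm.
- scuttle_lip (a point): Middle of the pouring lip, at x = -92 mm, z = 33 mm of the scuttle; axes as the scuttle.
- bail: Thin steel bail (bucket handle) arched over the scuttle's width; it swings freely +-0.7 rad about the scuttle's y axis on pins at x = -4.5 mm, z = 64 mm (its origin), so the scuttle hangs level from it and cannot be tipped with it. It stays where it is left.
- bail_grip (a point): Centre of the wooden grip at the top of the bail: 16 mm (x) x 44 mm (y) x 16 mm, 55 mm above the bail's pins; axes as the bail (y along the grip).
- piece0: Loose cube of fruit paste, 16 mm, 10 g, origin at its centre; in the scuttle at the start.
- piece1: Loose cube of fruit paste, 16 mm, 10 g, origin at its centre; in the scuttle at the start.
- piece2: Loose cube of fruit paste, 16 mm, 10 g, origin at its centre; in the scuttle at the start.
- piece3: Loose cube of fruit paste, 16 mm, 10 g, origin at its centre; in the scuttle at the start.
- piece4: Loose cube of fruit paste, 16 mm, 10 g, origin at its centre; in the scuttle at the start.
- piece5: Loose cube of fruit paste, 16 mm, 10 g, origin at its centre; in the scuttle at the start.
- slab0: Bystander: loose slab of fruit paste 95 x 65 x 30 mm, origin under its centre.
- slab1: Bystander: loose slab of fruit paste 95 x 65 x 30 mm, origin under its centre.
- slab2: Bystander: loose slab of fruit paste 95 x 65 x 30 mm, origin under its centre.
- spare_jar: Bystander: closed jar, 60 mm across, 85 mm high, origin under its centre.
- film_roll: Bystander: white roll, 80 mm across, 60 mm high, standing on end.
- spatula: Bystander: spatula 260 mm long lying on the bench.
Things that resemble listed ones, but are neither listed nor needed, are in the scene too. Leave any green look-alike of the scuttle alone.

How it is judged (in metres and radians):
On the way, in this order (a step that is already met when the one before it is completed fails the run):
1. the scuttle is lifted by its bail clear of the tote, with all six cubes in it (contact force between the fingers and bail above 0.5 N and height (world z) of scuttle above 0.05 m and distance between each of piece0, piece1, piece2, piece3, piece4, piece5 and scuttle below 0.1 m and z of each of piece0, piece1, piece2, piece3, piece4, piece5 in the frame of scuttle above 0.003 m), for 0.2 s.
2. the scuttle stands on the scale with all six cubes in it, let go (horizontal distance between scuttle and scale_top below 0.05 m and z of scuttle in the frame of scale_top between -0.004 and 0.006 m and angle between scuttle's own z axis and vertical below 0.1 rad and contact force between the fingers and scuttle below 0.1 N and contact force between the fingers and bail below 0.1 N and distance between each of piece0, piece1, piece2, piece3, piece4, piece5 and scuttle below 0.1 m and z of each of piece0, piece1, piece2, piece3, piece4, piece5 in the frame of scuttle above 0.003 m and linear speed of scuttle below 0.02 m/s), for 0.4 s.
3. the scuttle is held by its rear handle, not by the bail, and tipped (angle between scuttle's own z axis and vertical above 0.6 rad and contact force between the fingers and scuttle above 0.5 N and contact force between the fingers and bail below 0.1 N), for 0.1 s.
4. all six cubes are in the jar (horizontal distance between each of piece0, piece1, piece2, piece3, piece4, piece5 and jar_in below 0.031 m and z of piece0 in the frame of jar_in between 0 and 0.055 m and z of piece1 in the frame of jar_in between 0 and 0.055 m and z of piece2 in the frame of jar_in between 0 and 0.055 m and z of piece3 in the frame of jar_in between 0 and 0.055 m and z of piece4 in the frame of jar_in between 0 and 0.055 m and z of piece5 in the frame of jar_in between 0 and 0.055 m), for 0.2 s.
At the end, for the whole second after the job is handed in: All six cubes lie inside the jar, below the funnel (centre within 31 mm of the jar's axis, less than 55 mm above its inner floor), and the scuttle stands upright (within 0.1 rad) on the scale's platform, its origin within 50 mm of the platform's centre, at rest and let go (all of step 4 and horizontal distance between scuttle and scale_top below 0.05 m and z of scuttle in the frame of scale_top between -0.004 and 0.006 m and angle between scuttle's own z axis and vertical below 0.1 rad and contact force between the fingers and scuttle below 0.1 N and contact force between the fingers and bail below 0.1 N and linear speed of scuttle below 0.02 m/s); the robot touches nothing.
It fails at once if a bystander (slab, spare jar, roll or spatula) is moved more than 30 mm (distance of any of slab0, slab1, slab2, spare_jar, film_roll, spatula from where it was at the start of the episode above 0.03 m).
It also fails if it takes over 72 s, if anything falls off the work surface, if the arm or the gripper's body presses on something with over 40 N, if the wrist force passes 120 N, or if a joint passes its speed limit or range.

### The arm

A 6-joint arm with a two-finger parallel gripper is mounted at the origin on the work surface. World frame = base frame: x ahead of the robot, y to its left, z up, the work surface at z = 0. Lengths are in mm, angles in degrees, forces in N, time in s.
With the tool pointing down it reaches from about 300 to 850 mm from the base axis. Payload 4.2 kg.
Tool frame: the origin (TCP) lies midway between the tips of the shut fingers; the grasp point (between the pads) lies 19 mm behind it; z points along the fingers, y is the line along which they close (so a half turn about z gives the same grasp; the last joint's range is limited). The gripper opens to 91 mm and grips with 3 to 60 N. Pads are 32 mm wide; open, the fingers measure 118 mm over their backs; the gripper's body (76 mm by 178 mm) begins 60 mm behind the grasp point.
Start: joints at [-73.224, 18.312, 89.639, -0, 72.044, -1.146], TCP at [176.945, -547.114, 213.976] pointing down, gripper open.
Joint ranges: [-177.97, 177.97], [-48.28, 115.42], [12.27, 149.76], [-77.06, 257.06], [2.81, 150.46], [-146.56, 146.56]. Speed limits (degrees/s): [147.25, 147.25, 180, 180, 180, 180].

### API

Orientations are given as [roll, pitch, yaw] about the fixed x, y, z axes, in that order (R = Rz(yaw) Ry(pitch) Rx(roll)).
In Python, from workcell import env gives the robot as it stands.
- The arm moves only by the tool send_rows, never from a script. Its argument "steps" is a list that holds one entry, the list of rows, each a list of 5 numbers: the shift along the tool's x, y, z scaled (see below), then the turn about the tool's z scaled (see below), then the opening, from 0 (shut) to 1 (fully open). In form: [[[dx, dy, dz, yaw, fingers], ...]]. A call has 1 to 5 rows; each row shifts and turns the commanded pose from where the row before left it, along the tool's axes as they then stand; what a row does not reach is not made up. The controller multiplies each number of a shift by 0.04 m and each number of a turn by 0.12 rad. A row lasts 1/12 s, in which the tool goes at most 41.7 mm and 7.16 degrees, less where a joint would pass 70% of its speed; a pose out of reach is approached as far as the arm can. A call with a number of a shift or a turn outside -1 to 1 is refused whole. A call with a gripper value outside its range is refused whole. The fingers move at their own pace and stop on an object; "squeeze" is the grip in N (left out, the last holds). Time passes only in rows, so rows that do not move let the fingers close. It gives the time, the measured TCP pose, the force, the opening and the grip force at its end, in the units of the state.
- env.state(): the state, without advancing time (a new reading comes with each control period).
- env.grab_frame(name): name is "scene" or "top" or "wrist"; returns a dict with "pixels" (420x560x3 uint8, red, green, blue), "depth" (420x560 float32, mm along the optical axis (not along the pixel's ray), 0 where there is no reading), "intrinsics" (3x3 intrinsics, pixels), "cam_to_world" (4x4, takes a point from camera to world coordinates). Camera axes: x right, y down, z forward; pixel columns grow to the right and rows downward; lengths in mm; the calibration is good to about 2 mm. A picture is of the moment at which its call begins.
- env.job_done(): hands the job in; it is judged then, once.
The state is a dict: "time_s": time; "qpos": joint angles; "qvel": joint speeds; "effort": joint torques, N m; "ee_pos": TCP position; "ee_rot": TCP orientation; "force": force on the tool from outside, world axes, zero at the start; "torque": the same for the moment, N m; "gripper_width": finger opening in mm; "gripper_force": force on a finger pad.
Only numpy, scipy, OpenCV 4.12 (cv2) and the standard library are available. Lean on these libraries where they do the work, as an engineer would, in place of code of your own. Each camera call takes 0.05 s, during which the arm holds its last target. There are 200 camera calls.

## Working session

There is one attempt and no reset: what is moved stays moved. The work goes in short steps, Python scripts to look and compute and a tool call to move; the robot and the scene stay as the last step left them, time stands still between calls to the robot, and variables do not carry over. Pictures are saved under pics/ and viewed, at most 10 in all, crops included, and the job is handed in when it is done.

Besides the shell and the picture viewer there is one more tool, called after "Request:" by a JSON object that holds its "name" and its "arguments". send_rows: Moves the arm, as the interface text tells. Shifts and turns lie within -1 to 1; 1 stands for 0.04 m of shift or 0.12 rad of turn. Its arguments: {"type":"object","properties":{"steps":{"type":"array"},"squeeze":{"type":"number"}},"required":["steps"]}

```bash
mkdir -p pics; ls; cat > h.py <<'E'
import numpy as np, cv2
from workcell import env
def grab(n):
    f=env.grab_frame(n); return f['pixels'],f['depth'],np.array(f['intrinsics']),np.array(f['cam_to_world'])
def save(p,n): cv2.imwrite('pics/'+n,cv2.cvtColor(p,cv2.COLOR_RGB2BGR))
def world(D,K,T):
    v,u=np.mgrid[:D.shape[0],:D.shape[1]]
    P=np.stack([(u-K[0,2])/K[0,0]*D,(v-K[1,2])/K[1,1]*D,D],-1)
    return P@T[:3,:3].T+T[:3,3]
def proj(X,K,T):
    c=(np.asarray(X,float)-T[:3,3])@T[:3,:3]; return (c[...,:2]/c[...,2:])@K[:2,:2].T+K[:2,2]
def load(n):
    z=np.load(n+'.npz'); return z['p'],z['d'],z['K'],z['T']
E
python3 - <<'E'
from h import *
ims=[]
for n in('scene','top','wrist'):
    p,d,K,T=grab(n); np.savez(n+'.npz',p=p,d=d,K=K,T=T); save(p,n+'0.png'); print(n,T[:3,3].round(),T[:3,2].round(2),K[0,0])
print(env.state())
E
```

```text
pics
scene [1268. -285.  871.] [-0.67  0.27 -0.69] 393.1168806270752
top [ 433.    6. 1370.] [ 0.1  0.  -1. ] 438.3323696389613
wrist [ 243. -524.  384.] [-0.24 -0.08 -0.97] 304.8836806354564
{'time_s': 0.15, 'qpos': array([-7.32251343e+01,  1.83437449e+01,  8.96899524e+01, -8.92209753e-04,
        7.20447199e+01, -1.14651970e+00]), 'qvel': array([ 0.0127145 , -0.16852654, -0.08238046, -0.02534063, -0.17615063,
        0.00485275]), 'effort': array([ 8.79301369e-04, -4.12773478e+01, -2.32153809e+01,  7.27573922e-02,
        4.33769880e-02, -1.08924673e-04]), 'ee_pos': array([ 176.8144131 , -546.73873837,  213.31092474]), 'ee_rot': array([-1.79921581e+02, -7.20856576e-04,  1.79216605e+01]), 'force': array([-0.62904904, -0.67178775,  0.02487212]), 'torque': array([ 0.08731458,  0.06062863, -0.02787942]), 'gripper_force': 0.0, 'gripper_width': 91.12564711098901}
```

View pics/scene0.png

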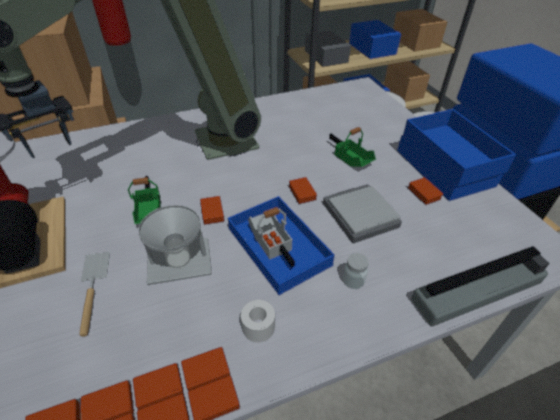

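View pics/top0.png

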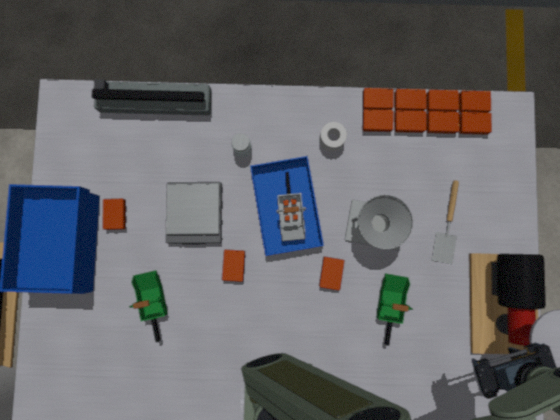

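The scene view shows the steel scuttle with orange cubes in the blue tote at (270,235), the green look-alikes at (147,200) and (355,150), the funnel at (172,235) and the scale at (362,210). In the top view they are: scuttle (290,215) with its handle up at (288,183), green ones (150,297) and (393,297), scale (193,212), funnel (385,223), and slabs (114,214), (233,266) and (332,274).

Candidates for the scuttle are steel (290,215), green (150,297) and green (393,297). I choose the steel one in the tote, and will check it in a close crop.

```bash
cat > m.py <<'E'
from h import *
def fit(name,roi=None):
    p,d,K,T=load(name); W=world(d,K,T); hsv=cv2.cvtColor(p,cv2.COLOR_RGB2HSV).astype(int)
    return p,d,K,T,W,hsv
E
python3 - <<'E'
from m import *
for n,tb,sb in (('top',(250,155,325,260),(160,175,228,250)),('scene',(228,195,335,290),(320,180,405,245))):
    p,d,K,T,W,h=fit(n)
    u0,v0,u1,v1=tb; R=np.zeros(d.shape,bool); R[v0:v1,u0:u1]=1
    H,S,V=h[...,0],h[...,1],h[...,2]; Z=W[...,2]
    blk=R&(V<50)&(S<120)&(d>0)
    wood=R&(H<22)&(H>4)&(S>80)&(Z>105)&(d>0)
    orange=R&((H<10)|(H>170))&(S>140)&(Z<90)&(d>0)
    steel=R&(S<60)&(V>90)&(d>0)
    for nm,m in(('blk',blk),('wood',wood),('orange',orange),('steel',steel)):
        q=W[m]
        if len(q): print(n,nm,len(q),'med',np.median(q,0).round(1),'p5',np.percentile(q,5,0).round(),'p95',np.percentile(q,95,0).round())
    R[:]=0;u0,v0,u1,v1=sb;R[v0:v1,u0:u1]=1
    m=R&(Z>40)&(Z<50)&(d>0); c,s,a=cv2.minAreaRect(W[m][:,:2].astype(np.float32)); print(n,'scale',np.round(c),np.round(s),round(a,1),np.median(Z[m]).round(1))
    m=(Z>140)&(Z<150)&(abs(W[...,0]-450)<200)&(W[...,1]<-80)&(W[...,1]>-400)&(d>0)&(S<70)
    q=W[m][:,:2].astype(np.float32); print(n,'rim',len(q)); 
    if len(q)>5: print(cv2.minEnclosingCircle(q), np.percentile(W[m],[2,98],0).round())
    m=(H>100)&(H<125)&(S>120)&(Z>44)&(Z<56)&(abs(W[...,1])<180)&(W[...,0]>300); c,s,a=cv2.minAreaRect(W[m][:,:2].astype(np.float32)); print('tote',np.round(c),np.round(s),a)
p,d,K,T=load('top'); c=cv2.resize(p[145:270,240:335],None,fx=5,fy=4.5,interpolation=2) ; 
p2=load('scene')[0][190:300,220:345]; p2=cv2.resize(p2,(475,562)); c=cv2.resize(c,(320,562)); save(np.hstack([c,p2]),'crop1.png')
E
```

```text
top blk 32 med [643.5 -12.4  50.4] p5 [621. -16.  48.] p95 [672.  -9.  56.]
top wood 74 med [558.9 -20.4 131. ] p5 [552. -39. 127.] p95 [565.  -4. 135.]
top orange 56 med [584.8 -19.6  24.1] p5 [508. -62.  19.] p95 [599.  -2.  29.]
top steel 2765 med [556.5 -27.5   0.7] p5 [ 423. -126.   -5.] p95 [740. 100.  41.]
top scale [564. 277.] [154. 160.] 1.6 44.4
top rim 117
((530.1636352539062, -285.8712158203125), 77.07171630859375) [[ 455. -362.  141.]
 [ 605. -210.  148.]]
tote [579.  -8.] [278. 177.] 11.331338882446289
scene blk 110 med [633.7 -13.7  47.3] p5 [485. -21.  14.] p95 [679. 190.  53.]
scene wood 80 med [563.4 -25.  131.2] p5 [554. -42. 124.] p95 [568.  -8. 134.]
scene orange 178 med [442.1 113.7  22.8] p5 [427. -40.  12.] p95 [575. 164.  30.]
scene steel 4634 med [563.9 -13.2   0.6] p5 [ 359. -155.   -2.] p95 [734. 176.  46.]
scene scale [565. 221.] [158. 272.] 2.9 44.9
scene rim 254
((530.231201171875, -290.39239501953125), 79.55328369140625) [[ 455. -363.  140.]
 [ 607. -213.  148.]]
tote [581. -11.] [282. 180.] 11.46170425415039
```

View pics/crop1.png

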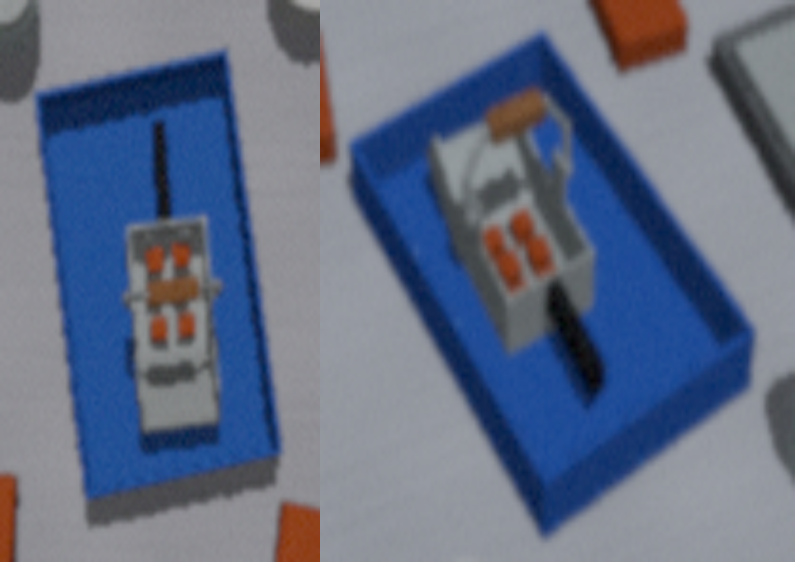

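The crop confirms it: steel scuttle with four or more orange cubes visible, wooden grip at (172,291), black handle up to (157,122), nose toward the robot. The grip top is at z≈132 in both views (expected 5+64+55+8=132), the rim at z 145 and the scale at z 44.5, so the measurements agree. Now I turn the tool and approach.

Request:
{"name": "send_rows", "arguments": {"steps": [[[0,0,0,-1,1],[0,0,0,-1,1],[0,0,0,-1,1],[0,0,0,-1,1],[0,0,0,-1,1]]]}}

```text
time_s: 0.57
ee_pos: [176.7, -546.8, 213.5]
ee_rot: [-179.9, -0.0, 52.6]
force: [-0.9, 1.0, -0.5]
gripper_width: 91.5
gripper_force: 0.0
```

Request:
{"name": "send_rows", "arguments": {"steps": [[[0,0,0,-1,1],[0,0,0,-1,1],[0,0,0,-1,1],[0,0,0,-1,1],[0,0,0,-1,1]]]}}

```text
time_s: 0.98
ee_pos: [176.9, -546.9, 213.6]
ee_rot: [-180.0, -0.0, 87.0]
force: [-0.2, -0.0, -0.2]
gripper_width: 91.4
gripper_force: 0.0
```

Request:
{"name": "send_rows", "arguments": {"steps": [[[0,0,0,-1,1],[0,0,0,-0.5,1],[0.6,0.6,-0.2,0,1],[0.6,0.6,0,0,1],[0.6,0.6,0,0,1]]]}}

```text
time_s: 1.4
ee_pos: [240.0, -466.2, 221.8]
ee_rot: [180.0, -0.0, 96.9]
force: [-0.4, -0.4, -0.4]
gripper_width: 91.0
gripper_force: 0.0
```

Request:
{"name": "send_rows", "arguments": {"steps": [[[0.6,0.6,0,0,1],[0.6,0.6,0,0,1],[0.6,0.6,0,0,1],[0.6,0.6,0,0,1],[0.6,0.6,0,0,1]]]}}

```text
time_s: 1.82
ee_pos: [344.7, -331.6, 221.8]
ee_rot: [-180.0, -0.0, 97.0]
force: [0.2, 0.5, -0.7]
gripper_width: 90.8
gripper_force: 0.0
```

Request:
{"name": "send_rows", "arguments": {"steps": [[[0.6,0.6,0,0,1],[0.6,0.6,0,0,1],[0.6,0.6,0,0,1],[0.6,0.6,0,0,1],[0.6,0.6,0,0,1]]]}}

```text
time_s: 2.23
ee_pos: [449.3, -197.9, 221.9]
ee_rot: [-180.0, 0.0, 97.0]
force: [-0.2, -0.3, -0.7]
gripper_width: 91.4
gripper_force: 0.0
```

Request:
{"name": "send_rows", "arguments": {"steps": [[[0.6,0.6,0,0,1],[0.6,0.6,0,0,1],[0,0,0,0,1],[0,0,0,0,1]]]}}

```text
time_s: 2.57
ee_pos: [490.9, -144.8, 221.5]
ee_rot: [-179.9, -0.0, 97.2]
force: [-0.8, 0.4, 0.1]
gripper_width: 91.0
gripper_force: 0.0
```

```bash
cat >> h.py <<'E'
from scipy.spatial.transform import Rotation as Ro
def need(goal,yaw=None):
    s=env.state(); R=Ro.from_euler('xyz',s['ee_rot'],degrees=True); dl=R.inv().apply(np.array(goal)-s['ee_pos'])
    print('t',round(s['time_s'],2),'pos',s['ee_pos'].round(1),'rot',s['ee_rot'].round(2),'F',s['force'].round(1),'w',round(s['gripper_width'],1),'gf',round(s['gripper_force'],1))
    print('need mm',dl.round(1),'units',(dl/40).round(2), 'yaw units', None if yaw is None else round(-((yaw-s['ee_rot'][2]+180)%360-180)/6.875,2))
E
python3 - <<'E'
from h import *
need([560,-22,200],96.6)
p,d,K,T=grab('wrist'); np.savez('wrist.npz',p=p,d=d,K=K,T=T); save(p,'wrist1.png')
W=world(d,K,T);h=cv2.cvtColor(p,cv2.COLOR_RGB2HSV).astype(int);H,S,V=h[...,0],h[...,1],h[...,2]
near=(abs(W[...,0]-560)<150)&(abs(W[...,1]+22)<80)&(d>0);Z=W[...,2]
for nm,m in(('wood',near&(Z>110)&(Z<145)&(H<22)&(S>70)),('top',near&(Z>129)&(Z<137)),('blk',near&(V<60)&(Z>45)&(Z<58)&(W[...,0]>600))):
    q=W[m]; 
    if len(q)>9:
        print(nm,len(q),q.mean(0).round(1),np.percentile(q,[3,97],0).round()); c,s,a=cv2.minAreaRect(q[:,:2].astype(np.float32)); print(np.round(c,1),np.round(s,1),round(a,1))
E
```

```text
t 2.57 pos [ 490.9 -144.8  221.5] rot [-179.94   -0.     97.18] F [-0.8  0.4  0.1] w 91.0 gf 0.0
need mm [113.2  84.   21.4] units [2.83 2.1  0.53] yaw units 0.08
wood 1301 [555.8 -22.2 130.7] [[548. -43. 122.]
 [565.  -2. 133.]]
[557.4 -23.6] [15.9 47.6] 7.1
top 1151 [556.8 -21.8 131.6] [[549. -42. 130.]
 [565.  -2. 133.]]
[557.2 -22. ] [16.  43.8] 7.1
blk 654 [646.2 -11.6  51. ] [[616. -19.  49.]
 [676.  -4.  53.]]
[646.2 -11.6] [65.9 10.5] 8.1
```

View pics/wrist1.png

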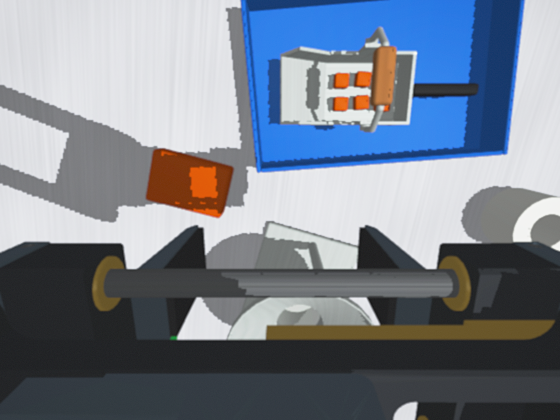

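Wrist view: wooden grip at (383,78), handle ending at (477,89), cubes at (340–365,78–103). The grip centre is (557.2, -22), top z 131.6, yaw 7.1°, size 16x44 as described.

Request:
{"name": "send_rows", "arguments": {"steps": [[[0.71,0.51,0,0,1],[0.71,0.51,0,0,1],[0.71,0.51,0,0,1],[0.71,0.51,0,0,1],[0,0,0.4,0,1]]]}}

```text
time_s: 3.03
ee_pos: [561.6, -20.4, 208.4]
ee_rot: [179.5, -0.0, 97.1]
force: [1.6, -0.5, 0.4]
gripper_width: 91.1
gripper_force: 0.0
```

Request:
{"name": "send_rows", "arguments": {"steps": [[[0,0,0.5,0,1],[0,0,0.5,0,1],[0,0,0.5,0,1],[0,0,0,0,1],[0,0,0,0,1]]]}}

```text
time_s: 3.45
ee_pos: [556.6, -24.6, 145.4]
ee_rot: [-179.9, -0.0, 96.9]
force: [0.8, 0.5, 0.5]
gripper_width: 91.3
gripper_force: 0.0
```

```bash
python3 - <<'E'
from h import *
need([557.2,-22,105],97.1)
E
```

```text
t 3.45 pos [556.6 -24.6 145.4] rot [-1.7985e+02 -1.0000e-02  9.6890e+01] F [0.8 0.5 0.5] w 91.3 gf 0.0
need mm [ 2.5  1.  40.4] units [0.06 0.02 1.01] yaw units -0.03
```

Request:
{"name": "send_rows", "arguments": {"steps": [[[0.06,0,0.5,0,1],[0,0,0.5,0,1],[0,0,0,0,1],[0,0,0,0,0],[0,0,0,0,0]]], "squeeze": 30}}

```text
time_s: 3.87
ee_pos: [558.5, -21.4, 107.8]
ee_rot: [179.8, 0.0, 97.0]
force: [0.3, 0.5, 0.2]
gripper_width: 80.9
gripper_force: 0.0
```

Request:
{"name": "send_rows", "arguments": {"steps": [[[0,0,0,0,0],[0,0,0,0,0],[0,0,0,0,0],[0,0,0,0,0],[0,0,0,0,0]]]}}

```text
time_s: 4.28
ee_pos: [557.5, -20.9, 106.3]
ee_rot: [180.0, 0.0, 97.0]
force: [-0.8, -0.4, 0.8]
gripper_width: 47.2
gripper_force: 0.0
```

Request:
{"name": "send_rows", "arguments": {"steps": [[[0,0,-0.1,0,0],[0,0,-0.2,0,0],[0,0,-0.2,0,0],[0,0,-0.2,0,0],[0,0,-0.2,0,0]]]}}

```text
time_s: 4.7
ee_pos: [557.6, -20.9, 143.2]
ee_rot: [179.9, 0.0, 97.0]
force: [0.1, -0.5, -0.0]
gripper_width: 13.8
gripper_force: 0.0
```

```bash
python3 - <<'E'
from h import *
need([557.2,-22,195],97.1)
E
```

```text
t 4.7 pos [557.6 -20.9 143.2] rot [1.7994e+02 2.0000e-02 9.6990e+01] F [ 0.1 -0.5 -0. ] w 13.8 gf 0.0
need mm [ -1.   -0.5 -51.8] units [-0.03 -0.01 -1.29] yaw units -0.02
```

The fingers close at about 80 mm/s, so the lift began before they reached the grip. I reopen and check that nothing moved.

Request:
{"name": "send_rows", "arguments": {"steps": [[[0,0,-0.5,0,1],[0,0,-0.5,0,1],[-0.5,0,0,0,1],[-0.5,0,0,0,1],[-0.5,0,0,0,1]]]}}

```text
time_s: 5.12
ee_pos: [565.1, -80.9, 183.5]
ee_rot: [179.9, 0.0, 97.1]
force: [-0.3, 0.1, -0.4]
gripper_width: 44.6
gripper_force: 0.0
```

Request:
{"name": "send_rows", "arguments": {"steps": [[[-0.5,0,0,0,1],[-0.5,0,0,0,1],[0,0,0,0,1],[0,0,0,0,1],[0,0,0,0,1]]]}}

```text
time_s: 5.53
ee_pos: [569.4, -119.6, 182.3]
ee_rot: [180.0, -0.0, 97.0]
force: [0.7, 0.7, 0.5]
gripper_width: 78.0
gripper_force: 0.0
```

```bash
cat >> h.py <<'E'
def scut(cam,c,tag,zb=5,save_=None):
    "wood grip top and black handle near the expected bail point c, scuttle underside zb"
    p,d,K,T=grab(cam)
    if save_: save(p,save_)
    W=world(d,K,T);h=cv2.cvtColor(p,cv2.COLOR_RGB2HSV).astype(int);H,S,V=h[...,0],h[...,1],h[...,2];Z=W[...,2]
    n=(np.hypot(W[...,0]-c[0],W[...,1]-c[1])<150)&(d>0)
    for nm,m in(('wood',n&(Z>zb+100)&(Z<zb+140)&(H<22)&(S>70)),('blk',n&(V<60)&(Z>zb+38)&(Z<zb+55))):
        q=W[m]
        if len(q)>9:
            r=cv2.minAreaRect(q[:,:2].astype(np.float32)); print(tag,nm,len(q),q.mean(0).round(1),np.round(r[0],1),np.round(r[1],1),round(r[2],1),'z95',np.percentile(q[:,2],95).round(1))
    return p,d,K,T,W,h
E
python3 - <<'E'
from h import *
p,d,K,T,W,h=scut('wrist',(557,-22),'w',save_='wrist2.png')
need([557.2,-22,105],97.1)
E
```

```text
w wood 1513 [557.3 -21.6 131.5] [557.3 -22. ] [15.7 43. ] 8.0 z95 132.9
w blk 817 [646.2 -11.3  50.8] [646.5 -11.3] [66.  10.5] 8.2 z95 52.2
t 5.58 pos [ 569.4 -119.3  182.3] rot [ 1.7999e+02 -2.0000e-02  9.7020e+01] F [-0.  -0.2  0.8] w 82.1 gf 0.0
need mm [98.1 -0.2 77.3] units [ 2.45 -0.01  1.93] yaw units -0.01
```

The scuttle has not moved. I repeat the grasp and let the fingers close fully.

Request:
{"name": "send_rows", "arguments": {"steps": [[[0.6,0,0,-0.1,1],[0.6,0,0,0,1],[0.6,0,0,0,1],[0.65,0,0,0,1],[0,0,0,0,1]]]}}

```text
time_s: 6.0
ee_pos: [555.6, -18.2, 182.2]
ee_rot: [-180.0, -0.1, 97.9]
force: [-0.7, 0.2, 0.2]
gripper_width: 91.3
gripper_force: 0.0
```

Request:
{"name": "send_rows", "arguments": {"steps": [[[0,0,0.5,0,1],[0,0,0.5,0,1],[0,0,0.5,0,1],[0,0,0.43,0,1],[0,0,0,0,0]]]}}

```text
time_s: 6.42
ee_pos: [554.1, -22.4, 101.6]
ee_rot: [-179.6, -0.1, 97.7]
force: [-0.0, 0.5, 0.1]
gripper_width: 87.3
gripper_force: 0.0
```

Request:
{"name": "send_rows", "arguments": {"steps": [[[0,0,0,0,0],[0,0,0,0,0],[0,0,0,0,0],[0,0,0,0,0],[0,0,0,0,0]]]}}

```text
time_s: 6.83
ee_pos: [557.2, -23.1, 105.7]
ee_rot: [179.9, 0.0, 97.7]
force: [0.2, -0.1, 0.4]
gripper_width: 54.1
gripper_force: 0.0
```

Request:
{"name": "send_rows", "arguments": {"steps": [[[0,0,0,0,0],[0,0,0,0,0],[0,0,0,0,0],[0,0,0,0,0],[0,0,0,0,0]]]}}

```text
time_s: 7.25
ee_pos: [556.7, -23.0, 104.7]
ee_rot: [180.0, 0.0, 97.7]
force: [-0.1, 0.5, 0.0]
gripper_width: 20.7
gripper_force: 0.3
```

Request:
{"name": "send_rows", "arguments": {"steps": [[[0,0,0,0,0],[0,0,0,0,0]]]}}

```text
time_s: 7.42
ee_pos: [557.0, -23.0, 104.9]
ee_rot: [180.0, 0.0, 97.7]
force: [1.0, 0.9, -0.7]
gripper_width: 16.5
gripper_force: 30.0
```

Request:
{"name": "send_rows", "arguments": {"steps": [[[0,0,-0.1,0,0],[0,0,-0.25,0,0],[0,0,-0.35,0,0],[0,0,-0.45,0,0],[0,0,-0.45,0,0]]]}}

```text
time_s: 7.83
ee_pos: [556.1, -23.0, 169.5]
ee_rot: [-179.9, -0.0, 97.7]
force: [0.9, -0.3, -2.5]
gripper_width: 16.4
gripper_force: 30.0
```

Request:
{"name": "send_rows", "arguments": {"steps": [[[0,0,-0.4,0,0],[0,0,-0.2,0,0],[0,0,-0.1,0,0],[0,0,0,0,0],[0,0,0,0,0]]]}}

```text
time_s: 8.25
ee_pos: [556.1, -23.0, 196.1]
ee_rot: [-179.9, -0.0, 97.7]
force: [-0.3, -0.6, -2.9]
gripper_width: 16.6
gripper_force: 30.0
```

```bash
python3 - <<'E'
from h import *
need([559.5,276.4,200],97.7)
p,d,K,T=grab('scene'); save(cv2.resize(p[150:320,180:420],None,fx=2.5,fy=2.5),'s2.png')
E
```

```text
t 8.25 pos [556.1 -23.  196.1] rot [-1.7991e+02 -1.0000e-02  9.7680e+01] F [-0.3 -0.6 -2.9] w 16.6 gf 30.0
need mm [296.3  43.4  -3.9] units [ 7.41  1.08 -0.1 ] yaw units -0.0
```

View pics/s2.png

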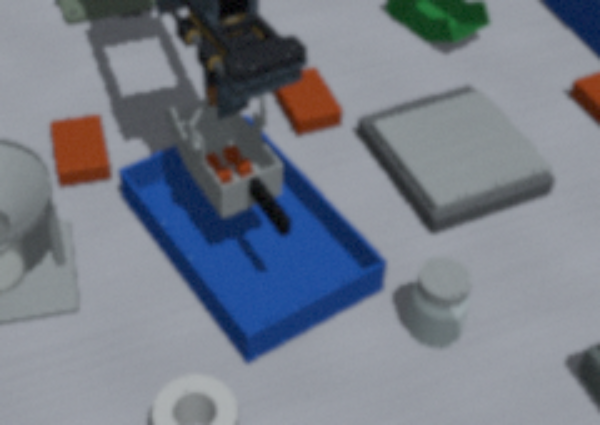

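The scuttle hangs level at (225,170) in the crop, with cubes visible in it and clear of the tote; measured weight is 2.9 N. I carry it to the scale.

Request:
{"name": "send_rows", "arguments": {"steps": [[[0.2,0.07,0,0,0],[0.4,0.07,0,0,0],[0.5,0.07,0,0,0],[0.5,0.07,0,0,0],[0.5,0.07,0,0,0]]]}}

```text
time_s: 8.72
ee_pos: [558.9, 63.5, 195.8]
ee_rot: [-179.9, -0.0, 97.7]
force: [0.9, -0.5, -2.7]
gripper_width: 16.3
gripper_force: 30.0
```

Request:
{"name": "send_rows", "arguments": {"steps": [[[0.5,0.07,0,0,0],[0.5,0.07,0,0,0],[0.5,0.07,0,0,0],[0.5,0.07,0,0,0],[0.5,0.07,0,0,0]]]}}

```text
time_s: 9.13
ee_pos: [559.3, 164.7, 195.7]
ee_rot: [-179.9, -0.0, 97.7]
force: [0.3, -0.3, -2.6]
gripper_width: 16.0
gripper_force: 30.0
```

Request:
{"name": "send_rows", "arguments": {"steps": [[[0.5,0.07,0,0,0],[0.5,0.07,0,0,0],[0.5,0.07,0,0,0],[0.5,0.07,0,0,0],[0.4,0.06,0,0,0]]]}}

```text
time_s: 9.55
ee_pos: [559.9, 262.1, 195.7]
ee_rot: [-179.9, -0.0, 97.7]
force: [0.6, -0.7, -3.5]
gripper_width: 16.0
gripper_force: 30.0
```

Request:
{"name": "send_rows", "arguments": {"steps": [[[0.25,0.03,0,0,0],[0.1,0,0,0,0],[0,0,0,0,0],[0,0,0.3,0,0],[0,0,0.4,0,0]]]}}

```text
time_s: 9.97
ee_pos: [560.9, 273.5, 170.0]
ee_rot: [179.8, -0.0, 97.6]
force: [0.9, 0.3, -2.9]
gripper_width: 15.8
gripper_force: 30.0
```

```bash
python3 - <<'E'
from h import *
need([559.5,276.4,145],97.7)
E
```

```text
t 9.97 pos [560.9 273.5 170. ] rot [ 1.7979e+02 -1.0000e-02  9.7640e+01] F [ 0.9  0.3 -2.9] w 15.8 gf 30.0
need mm [ 3.  -1.1 25. ] units [ 0.08 -0.03  0.62] yaw units -0.01
```

Request:
{"name": "send_rows", "arguments": {"steps": [[[0.08,0,0.2,0,0],[0,0,0.2,0,0],[0,0,0.1,0,0],[0,0,0.06,0,0],[0,0,0,0,0]]]}}

```text
time_s: 10.38
ee_pos: [559.4, 277.0, 146.1]
ee_rot: [-180.0, 0.0, 97.7]
force: [-0.0, -0.3, -1.8]
gripper_width: 16.1
gripper_force: 30.0
```

Request:
{"name": "send_rows", "arguments": {"steps": [[[0,0,0.03,0,0],[0,0,0,0,0],[0,0,0,0,0]]]}}

```text
time_s: 10.63
ee_pos: [559.7, 277.3, 145.6]
ee_rot: [179.9, -0.0, 97.7]
force: [0.2, 0.4, -2.3]
gripper_width: 16.6
gripper_force: 30.0
```

Request:
{"name": "send_rows", "arguments": {"steps": [[[0,0,0.03,0,0],[0,0,0,0,0],[0,0,0,0,0]]]}}

```text
time_s: 10.88
ee_pos: [560.0, 277.4, 144.9]
ee_rot: [179.9, -0.0, 97.7]
force: [-1.0, -0.1, 2.1]
gripper_width: 16.3
gripper_force: 30.0
```

Request:
{"name": "send_rows", "arguments": {"steps": [[[0,0,0.03,0,0],[0,0,0,0,0],[0,0,0,0,0]]]}}

```text
time_s: 11.13
ee_pos: [561.0, 277.6, 144.7]
ee_rot: [179.7, -0.0, 97.7]
force: [0.5, -0.4, 6.2]
gripper_width: 16.0
gripper_force: 30.0
```

Contact shows as +6 N upward on the tool, so the scuttle is standing. I let go, rise and turn for the handle.

Request:
{"name": "send_rows", "arguments": {"steps": [[[0,0,-0.03,0,0],[0,0,0,0,1],[0,0,0,0,1],[0,0,0,0,1],[0,0,0,0,1]]]}}

```text
time_s: 11.55
ee_pos: [559.1, 277.2, 143.5]
ee_rot: [-180.0, 0.0, 97.7]
force: [0.3, -0.2, 0.2]
gripper_width: 39.3
gripper_force: 0.0
```

Request:
{"name": "send_rows", "arguments": {"steps": [[[0,0,0,0,1],[0,0,0,0,1],[0,0,0,0,1],[0,0,-0.3,0,1],[0,0,-0.5,0,1]]]}}

```text
time_s: 11.97
ee_pos: [557.9, 276.6, 173.8]
ee_rot: [-179.7, 0.1, 97.7]
force: [0.1, 0.1, 0.8]
gripper_width: 73.3
gripper_force: 0.0
```

Request:
{"name": "send_rows", "arguments": {"steps": [[[0,0,-0.8,0,1],[0,0,-0.8,0,1],[0,0.5,0,0.5,1],[0,0.5,0,1,1],[0,0,0,1,1]]]}}

```text
time_s: 12.38
ee_pos: [602.2, 281.6, 240.2]
ee_rot: [179.8, -0.1, 80.1]
force: [0.3, -0.5, 0.1]
gripper_width: 91.2
gripper_force: 0.0
```

Request:
{"name": "send_rows", "arguments": {"steps": [[[0,0,0,1,1],[0,0,0,1,1],[0,0,0,1,1],[0,0,0,1,1],[0,0,0,1,1]]]}}

```text
time_s: 12.8
ee_pos: [599.1, 281.4, 239.8]
ee_rot: [-180.0, 0.0, 45.8]
force: [-0.4, 0.8, -0.0]
gripper_width: 91.0
gripper_force: 0.0
```

Request:
{"name": "send_rows", "arguments": {"steps": [[[0,0,0,1,1],[0,0,0,1,1],[0,0,0,1,1],[0,0,0,1,1],[0,0,0,1,1]]]}}

```text
time_s: 13.22
ee_pos: [599.1, 281.4, 239.8]
ee_rot: [180.0, 0.0, 11.4]
force: [-0.3, -0.5, 0.3]
gripper_width: 91.0
gripper_force: 0.0
```

Request:
{"name": "send_rows", "arguments": {"steps": [[[0,0,0,0.6,1],[0,0,0,0,1],[0,0,0,0,1]]]}}

```text
time_s: 13.47
ee_pos: [599.1, 281.4, 239.8]
ee_rot: [180.0, 0.0, 7.7]
force: [0.2, 0.3, -0.6]
gripper_width: 91.4
gripper_force: 0.0
```

```bash
python3 - <<'E'
from h import *
scut('wrist',(560,277),'w',45,'w3.png')
scut('top',(560,277),'t',45)
p=scut('scene',(560,277),'s',45)[0]
save(cv2.resize(p[130:280,280:470],None,fx=3,fy=3),'s3.png')
need([648,288,150],7.7)
E
```

```text
w wood 938 [562.2 279.  169.6] [560.6 279.1] [13.1 43.3] 7.4 z95 172.5
w blk 587 [648.3 290.6  90.8] [647.2 290.9] [66.4  9.6] 7.9 z95 92.1
t wood 29 [563.2 262.4 170. ] [563.5 263.4] [17.  13.4] 42.5 z95 174.6
t blk 14 [645.4 290.1  89.6] [643.7 290.4] [55.4  3.9] 8.5 z95 93.3
s wood 62 [564.5 274.  169.7] [563.  275.2] [13.4 41.3] 5.4 z95 173.6
s blk 82 [653.1 285.4  89.3] [650.3 285.9] [66.7 11.4] 9.9 z95 92.8
t 13.62 pos [599.2 281.4 239.9] rot [180.     0.     7.68] F [0.6 0.3 0.2] w 90.6 gf 0.0
need mm [49.3 -0.  89.9] units [ 1.23 -0.    2.25] yaw units -0.0
```

View pics/s3.png

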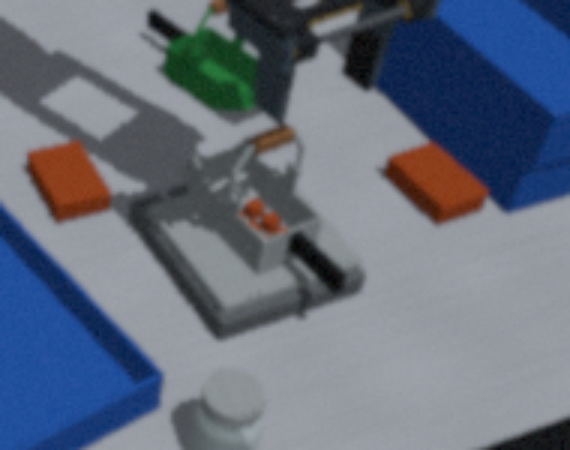

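The scuttle stands on the scale at (265,225) in the crop, cubes inside, bail upright, handle toward (320,260). The handle grip point is about (649.5, 289.5), top z 91, so grasp at z 79 and TCP 60.

Request:
{"name": "send_rows", "arguments": {"steps": [[[0.42,0,0,0,1],[0.43,-0.03,0,0,1],[0.42,0,0,0,1],[0,0,0.7,0,1],[0,0,0.8,0,1]]]}}

```text
time_s: 14.03
ee_pos: [651.9, 290.1, 181.7]
ee_rot: [-179.9, -0.4, 7.6]
force: [-0.2, -0.2, -0.9]
gripper_width: 91.3
gripper_force: 0.0
```

Request:
{"name": "send_rows", "arguments": {"steps": [[[0,0,0.8,0,1],[0,0,0.7,0,1],[0,0,0.5,0,1],[0,0,0,0,1],[0,0,0,0,1]]]}}

```text
time_s: 14.45
ee_pos: [649.0, 289.1, 99.1]
ee_rot: [180.0, 0.1, 7.6]
force: [0.0, -0.5, 0.5]
gripper_width: 91.4
gripper_force: 0.0
```

```bash
python3 - <<'E'
from h import *
need([649.5,289.5,60],7.7)
E
```

```text
t 14.45 pos [649.  289.1  99.1] rot [1.7996e+02 1.2000e-01 7.6400e+00] F [ 0.  -0.5  0.5] w 91.4 gf 0.0
need mm [ 0.7 -0.3 39. ] units [ 0.02 -0.01  0.98] yaw units -0.01
```

Request:
{"name": "send_rows", "arguments": {"steps": [[[0,0,0.5,0,1],[0,0,0.4,0,1],[0,0,0.08,0,1],[0,0,0,0,0],[0,0,0,0,0]]], "squeeze": 60}}

```text
time_s: 14.87
ee_pos: [650.6, 289.8, 62.8]
ee_rot: [-180.0, -0.2, 7.6]
force: [0.8, -0.4, -0.0]
gripper_width: 81.0
gripper_force: 0.0
```

Request:
{"name": "send_rows", "arguments": {"steps": [[[0,0,0,0,0],[0,0,0,0,0],[0,0,0,0,0],[0,0,0,0,0],[0,0,0,0,0]]]}}

```text
time_s: 15.28
ee_pos: [649.5, 289.4, 61.1]
ee_rot: [-180.0, -0.0, 7.6]
force: [0.3, -0.1, 0.4]
gripper_width: 47.5
gripper_force: 0.0
```

Request:
{"name": "send_rows", "arguments": {"steps": [[[0,0,0,0,0],[0,0,0,0,0],[0,0,0,0,0],[0,0,0,0,0],[0,0,0,0,0]]]}}

```text
time_s: 15.7
ee_pos: [649.3, 289.3, 60.6]
ee_rot: [180.0, 0.0, 7.6]
force: [0.2, -0.2, -1.1]
gripper_width: 14.1
gripper_force: 0.0
```

Request:
{"name": "send_rows", "arguments": {"steps": [[[0,0,0,0,0],[0,0,0,0,0]]]}}

```text
time_s: 15.87
ee_pos: [649.4, 289.3, 60.6]
ee_rot: [180.0, 0.0, 7.6]
force: [-0.6, -0.8, -0.5]
gripper_width: 11.9
gripper_force: 60.0
```

Request:
{"name": "send_rows", "arguments": {"steps": [[[0,0,-0.05,0,0],[0,0,-0.1,0,0],[0,0,-0.2,0,0],[0,0,-0.2,0,0],[0,0,-0.2,0,0]]]}}

```text
time_s: 16.28
ee_pos: [649.6, 289.4, 91.8]
ee_rot: [-180.0, -0.0, 7.6]
force: [0.5, -0.5, -2.2]
gripper_width: 11.6
gripper_force: 60.0
```

Request:
{"name": "send_rows", "arguments": {"steps": [[[0,0,-0.2,0,0],[0,0,-0.2,0,0],[0,0,-0.2,0,0],[0,0,-0.1,0,0],[0,0,0,0,0]]]}}

```text
time_s: 16.7
ee_pos: [650.1, 289.6, 120.4]
ee_rot: [-180.0, -0.2, 7.6]
force: [1.2, -0.2, -3.5]
gripper_width: 11.8
gripper_force: 60.0
```

```bash
cat >> h.py <<'E'
def tilt(cams=('scene','top')):
    s=env.state(); ps=Ro.from_euler('xyz',s['ee_rot'],degrees=True)
    for cam in cams:
        p,d,K,T=grab(cam); W=world(d,K,T); h=cv2.cvtColor(p,cv2.COLOR_RGB2HSV).astype(int)
        L=ps.inv().apply((W-s['ee_pos']).reshape(-1,3)).reshape(W.shape); L[...,2]=-(L[...,2]+19)  # x tool, y tool, up from grasp point
        n=(abs(L[...,1])<60)&(L[...,0]>-220)&(L[...,0]<20)&(abs(L[...,2])<220)&(d>0)
        m=n&(h[...,0]>5)&(h[...,0]<22)&(h[...,1]>70)&(abs(np.hypot(L[...,0],L[...,2])-125)<30)&(abs(L[...,1])<26)
        q=L[m]
        if len(q)>5:
            c=np.median(q,0); print(cam,'wood',len(q),c.round(1),'tilt',(np.degrees(np.arctan2(-c[0],c[2]))-45).round(1))
        q=L[n&(h[...,1]<60)&(h[...,2]>70)&(L[...,0]<-25)&(abs(L[...,1])<45)]
        if len(q)>20: print(cam,'steel',len(q),'lo/hi',np.percentile(q,[1,99],0).round().tolist())
    return p
E
python3 - <<'E'
from h import *
need([649,289,250]); tilt()
print(env.state()['torque'])
E
```

```text
t 16.7 pos [650.1 289.6 120.4] rot [-1.7996e+02 -1.6000e-01  7.6100e+00] F [ 1.2 -0.2 -3.5] w 11.8 gf 60.0
need mm [  -0.8    0.4 -129.6] units [-0.02  0.01 -3.24] yaw units None
scene wood 76 [-85.1  10.6  91.1] tilt -2.0
scene steel 1460 lo/hi [[-172.0, -42.0, -98.0], [-27.0, 44.0, 86.0]]
top steel 470 lo/hi [[-216.0, -35.0, -141.0], [-26.0, 45.0, 153.0]]
[-0.01314667 -0.26252517  0.00924392]
```

Held level (tilt ≈0°, moment 0.26 N m as expected). I raise it and carry it over the funnel.

Request:
{"name": "send_rows", "arguments": {"steps": [[[0,0,-0.2,0,0],[0,0,-0.4,0,0],[0,0,-0.5,0,0],[0,0,-0.5,0,0],[0,0,-0.5,0,0]]]}}

```text
time_s: 17.22
ee_pos: [649.1, 289.2, 203.4]
ee_rot: [180.0, 0.1, 7.6]
force: [0.6, 0.2, -2.3]
gripper_width: 11.9
gripper_force: 60.0
```

Request:
{"name": "send_rows", "arguments": {"steps": [[[0,0,-0.5,0,0],[0,0,-0.5,0,0],[0,0.1,-0.5,0,0],[-0.1,0.3,-0.4,0,0],[-0.1,0.4,-0.3,0,0]]]}}

```text
time_s: 17.63
ee_pos: [645.6, 257.1, 292.3]
ee_rot: [-180.0, -0.1, 7.7]
force: [0.0, 0.1, -2.8]
gripper_width: 11.3
gripper_force: 60.0
```

Request:
{"name": "send_rows", "arguments": {"steps": [[[-0.15,0.6,-0.2,0,0],[-0.15,0.6,0,0,0],[-0.15,0.6,0,0,0],[-0.15,0.6,0,0,0],[-0.15,0.6,0,0,0]]]}}

```text
time_s: 18.05
ee_pos: [631.0, 131.6, 298.6]
ee_rot: [180.0, 0.1, 7.6]
force: [-0.4, -0.4, -3.6]
gripper_width: 11.6
gripper_force: 60.0
```

Request:
{"name": "send_rows", "arguments": {"steps": [[[-0.15,0.6,0,0,0],[-0.15,0.6,0,0,0],[-0.15,0.6,0,0,0],[-0.15,0.6,0,0,0],[-0.15,0.6,0,0,0]]]}}

```text
time_s: 18.47
ee_pos: [617.0, 8.8, 298.6]
ee_rot: [180.0, 0.1, 7.6]
force: [0.2, 0.6, -2.6]
gripper_width: 11.6
gripper_force: 60.0
```

Request:
{"name": "send_rows", "arguments": {"steps": [[[-0.15,0.6,0,0,0],[-0.15,0.6,0,0,0],[-0.15,0.6,0,0,0],[-0.15,0.6,0,0,0],[-0.15,0.6,0,0,0]]]}}

```text
time_s: 18.88
ee_pos: [603.0, -113.9, 298.6]
ee_rot: [-180.0, 0.1, 7.6]
force: [0.6, -0.3, -2.0]
gripper_width: 11.3
gripper_force: 60.0
```

Request:
{"name": "send_rows", "arguments": {"steps": [[[-0.15,0.6,0,0,0],[-0.15,0.6,0,0,0],[-0.15,0.6,0,0,0],[-0.1,0.5,0,0,0],[-0.1,0.4,0,0,0]]]}}

```text
time_s: 19.3
ee_pos: [591.4, -224.9, 298.5]
ee_rot: [-180.0, 0.1, 7.5]
force: [0.2, 0.1, -3.1]
gripper_width: 11.7
gripper_force: 60.0
```

Request:
{"name": "send_rows", "arguments": {"steps": [[[0,0.3,0,0,0],[0,0.2,0,0,0],[0,0.1,0,0,0],[0,0,0,0,0],[0,0,0,0,0]]]}}

```text
time_s: 19.72
ee_pos: [595.9, -245.8, 298.6]
ee_rot: [-180.0, 0.0, 7.6]
force: [-0.2, 0.4, -2.9]
gripper_width: 11.6
gripper_force: 60.0
```

```bash
python3 - <<'E'
from h import *
need([594,-277.5,301]); tilt(('scene',))
print(env.state()['torque'])
E
```

```text
t 19.72 pos [ 595.9 -245.8  298.6] rot [-1.7995e+02  1.0000e-02  7.6300e+00] F [-0.2  0.4 -2.9] w 11.6 gf 60.0
need mm [-6.1 31.1 -2.4] units [-0.15  0.78 -0.06] yaw units None
scene wood 53 [-83.6  15.7  87.8] tilt -1.4
scene steel 1377 lo/hi [[-148.0, -41.0, -219.0], [-33.0, 44.0, 84.0]]
[ 0.04842213 -0.20650074  0.02950205]
```

Request:
{"name": "send_rows", "arguments": {"steps": [[[-0.1,0.2,-0.06,0,0],[-0.05,0.3,0,0,0],[0,0.2,0,0,0],[0,0.1,0,0,0],[0,0,0,0,0]]]}}

```text
time_s: 20.18
ee_pos: [594.1, -280.4, 300.8]
ee_rot: [180.0, 0.0, 7.5]
force: [0.3, 1.0, -3.4]
gripper_width: 11.9
gripper_force: 60.0
```

Request:
{"name": "send_rows", "arguments": {"steps": [[[0,0,0,0,0],[0,0,0,0,0]]], "squeeze": 35}}

```text
time_s: 20.35
ee_pos: [594.1, -278.9, 301.0]
ee_rot: [-180.0, 0.0, 7.6]
force: [0.3, -0.5, -2.2]
gripper_width: 11.9
gripper_force: 35.0
```

```bash
python3 - <<'E'
from h import *
need([594,-277.5,301]); tilt(('scene',))
E
```

```text
t 20.35 pos [ 594.1 -278.9  301. ] rot [-1.7998e+02  1.0000e-02  7.6000e+00] F [ 0.3 -0.5 -2.2] w 11.9 gf 35.0
need mm [ 0.1 -1.4  0. ] units [ 0.   -0.03  0.  ] yaw units None
scene wood 47 [-83.8  14.9  87.1] tilt -1.1
scene steel 1258 lo/hi [[-141.0, -44.0, -219.0], [-33.0, 44.0, 84.0]]
```

Request:
{"name": "send_rows", "arguments": {"steps": [[[0,0,0,0,0],[0,0,0,0,0]]], "squeeze": 25}}

```text
time_s: 20.57
ee_pos: [594.2, -278.7, 301.2]
ee_rot: [180.0, -0.0, 7.6]
force: [1.1, 0.0, -3.2]
gripper_width: 11.8
gripper_force: 25.0
```

```bash
python3 - <<'E'
from h import *
tilt(('scene',))
E
```

```text
scene wood 44 [-83.7  15.2  86.2] tilt -0.8
scene steel 1279 lo/hi [[-141.0, -44.0, -220.0], [-32.0, 44.0, 83.0]]
```

Request:
{"name": "send_rows", "arguments": {"steps": [[[0,0,0,0,0],[0,0,0,0,0]]], "squeeze": 20}}

```text
time_s: 20.78
ee_pos: [594.1, -278.9, 301.2]
ee_rot: [180.0, -0.0, 7.6]
force: [-0.4, 0.2, -2.9]
gripper_width: 11.7
gripper_force: 20.0
```

```bash
python3 - <<'E'
from h import *
tilt(('scene',))
E
```

```text
scene wood 44 [-83.6  15.3  86.5] tilt -1.0
scene steel 1271 lo/hi [[-141.0, -44.0, -220.0], [-33.0, 44.0, 83.0]]
```

Request:
{"name": "send_rows", "arguments": {"steps": [[[0,0,0,0,0],[0,0,0,0,0]]], "squeeze": 16}}

```text
time_s: 21.0
ee_pos: [594.1, -279.0, 301.2]
ee_rot: [180.0, -0.0, 7.6]
force: [0.2, 0.1, -3.2]
gripper_width: 12.1
gripper_force: 16.0
```

```bash
python3 - <<'E'
from h import *
tilt(('scene',))
E
```

```text
scene wood 45 [-83.6  15.2  85.9] tilt -0.8
scene steel 1272 lo/hi [[-141.0, -44.0, -220.0], [-33.0, 44.0, 83.0]]
```

Request:
{"name": "send_rows", "arguments": {"steps": [[[0,0,0,0,0],[0,0,0,0,0]]], "squeeze": 13}}

```text
time_s: 21.22
ee_pos: [594.1, -279.0, 301.2]
ee_rot: [180.0, 0.0, 7.6]
force: [0.5, 0.2, -2.9]
gripper_width: 12.2
gripper_force: 13.0
```

```bash
python3 - <<'E'
from h import *
tilt(('scene',))
E
```

```text
scene wood 49 [-94.7  14.2  72.4] tilt 7.6
scene steel 1360 lo/hi [[-144.0, -44.0, -220.0], [-29.0, 44.0, 72.0]]
```

Request:
{"name": "send_rows", "arguments": {"steps": [[[0,0,0,0,0],[0,0,0,0,0]]], "squeeze": 11}}

```text
time_s: 21.43
ee_pos: [594.1, -279.0, 301.1]
ee_rot: [180.0, 0.0, 7.6]
force: [-0.8, 0.7, -3.1]
gripper_width: 12.3
gripper_force: 11.0
```

```bash
python3 - <<'E'
from h import *
tilt(('scene',))
E
```

```text
scene steel 1159 lo/hi [[-140.0, -44.0, -220.0], [-26.0, 44.0, -11.0]]
```

```bash
python3 - <<'E'
from h import *
p=tilt(('scene',)); save(cv2.resize(p[90:290,80:290],(735,588)),'s4.png')
E
```

```text
scene wood 8 [-113.5  -13.3  -16.1] tilt 53.1
scene steel 1000 lo/hi [[-130.0, -44.0, -220.0], [-26.0, 44.0, -17.0]]
```

View pics/s4.png

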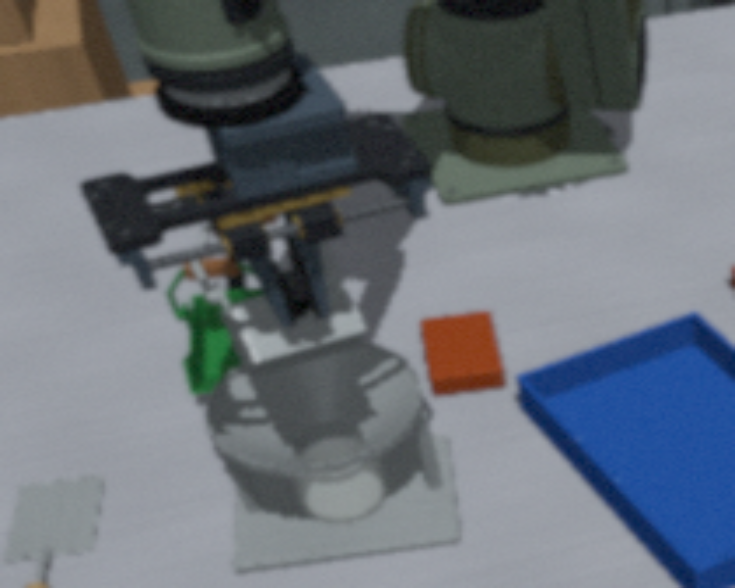

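The view shows the scuttle tilted about 45° nose-down over the funnel at (300,350), with no cube in the funnel or on the bench yet. I continue loosening step by step.

Request:
{"name": "send_rows", "arguments": {"steps": [[[0,0,0,0,0],[0,0,0,0,0]]], "squeeze": 10}}

```text
time_s: 21.7
ee_pos: [594.1, -279.0, 301.1]
ee_rot: [180.0, 0.0, 7.6]
force: [0.9, 1.1, -3.5]
gripper_width: 12.3
gripper_force: 10.0
```

```bash
cat >> h.py <<'E'
def cubes():
    "orange pixels near the funnel axis, by camera, and elsewhere off the slabs"
    for cam in('scene','top'):
        p,d,K,T=grab(cam); W=world(d,K,T); h=cv2.cvtColor(p,cv2.COLOR_RGB2HSV).astype(int)
        m=((h[...,0]<10)|(h[...,0]>172))&(h[...,1]>130)&(h[...,2]>60)&(abs(W[...,0]-530)<110)&(abs(W[...,1]+287)<110)&(d>0)
        k,_,st,_=cv2.connectedComponentsWithStats(m.astype(np.uint8))
        print(cam,m.sum(),[(st[i][4],np.median(W[_==i],0).round().tolist()) for i in range(1,k) if st[i][4]>3])
E
python3 - <<'E'
from h import *
tilt(('scene',)); cubes(); need([0,0,0])
E
```

```text
scene wood 24 [-112.9    3.   -45.4] tilt 66.9
scene steel 721 lo/hi [[-129.0, -44.0, -220.0], [-25.0, 45.0, -29.0]]Traceback (most recent call last):
  File "<stdin>", line 2, in <module>
  File "h.py", line 49, in cubes
    print(cam,m.sum(),[(st[i][4],np.median(W[_==i],0).round().tolist()) for i in range(1,k) if st[i][4]>3])
                                           ~^^^^^^
IndexError: boolean index did not match indexed array along axis 0; size of axis is 420 but size of corresponding boolean axis is 2
```

Request:
{"name": "send_rows", "arguments": {"steps": [[[0,0,0,0,0],[0,0,0,0,0]]], "squeeze": 8.5}}

```text
time_s: 21.97
ee_pos: [594.1, -279.0, 301.3]
ee_rot: [180.0, -0.0, 7.6]
force: [0.0, -0.4, -3.0]
gripper_width: 12.0
gripper_force: 8.5
```

```bash
python3 - <<'E'
from h import *
tilt(('scene',)); cubes()
E
```

```text
scene wood 58 [-116.7   10.7  -54. ] tilt 69.8
scene steel 683 lo/hi [[-131.0, -44.0, -220.0], [-25.0, 45.0, -41.0]]Traceback (most recent call last):
  File "<stdin>", line 2, in <module>
  File "h.py", line 49, in cubes
    print(cam,m.sum(),[(st[i][4],np.median(W[_==i],0).round().tolist()) for i in range(1,k) if st[i][4]>3])
                                           ~^^^^^^
IndexError: boolean index did not match indexed array along axis 0; size of axis is 420 but size of corresponding boolean axis is 5
```

Request:
{"name": "send_rows", "arguments": {"steps": [[[0,0,0,0,0],[0,0,0,0,0]]], "squeeze": 7}}

```text
time_s: 22.23
ee_pos: [594.1, -279.0, 301.2]
ee_rot: [180.0, -0.0, 7.6]
force: [0.1, 0.8, -2.0]
gripper_width: 11.8
gripper_force: 7.0
```

```bash
sed -i 's/k,_,st,_=cv2/k,_,st,_c=cv2/' h.py; python3 - <<'E'
from h import *
tilt(('scene',)); cubes(); need([0,0,0])
p,d,K,T=grab('scene'); a=p[150:290,110:260]; q=grab('top')[0]; b=q[150:290,320:460]
save(np.hstack([cv2.resize(a,(400,400)),cv2.resize(b,(400,400))]),'s5.png')
E
```

```text
scene wood 64 [-116.7   12.4  -62.8] tilt 73.3
scene steel 700 lo/hi [[-129.0, -44.0, -220.0], [-25.0, 44.0, -30.0]]
scene 16 [(np.int32(16), [421.0, -183.0, 23.0])]
top 7 [(np.int32(5), [518.0, -280.0, 29.0])]
t 22.38 pos [ 594.1 -279.   301.2] rot [179.99  -0.     7.61] F [ 0.1  0.3 -2.5] w 11.8 gf 7.0
need mm [-552.  -355.3  301.1] units [-13.8   -8.88   7.53] yaw units None
```

View pics/s5.png

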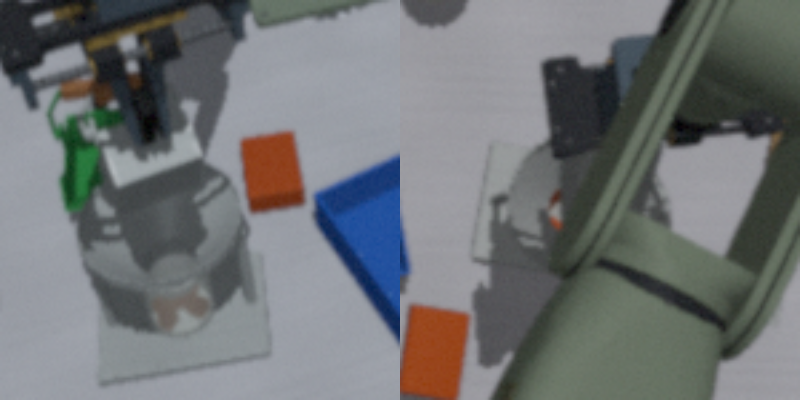

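Through the clear jar at (180,305) some cubes are already visible, and none are on the bench. I continue tipping.

Request:
{"name": "send_rows", "arguments": {"steps": [[[-0.2,0,0,0,0],[-0.2,0,0,0,0],[0,0,0,0,0],[0,0,0,0,0]]], "squeeze": 5.5}}

```text
time_s: 22.82
ee_pos: [577.6, -281.3, 301.6]
ee_rot: [180.0, -0.0, 7.6]
force: [0.7, -0.5, -1.3]
gripper_width: 12.2
gripper_force: 5.5
```

```bash
python3 - <<'E'
from h import *
tilt(('scene',)); cubes(); need([0,0,0])
E
```

```text
scene wood 44 [-107.8   14.   -76.9] tilt 80.5
scene steel 548 lo/hi [[-113.0, -44.0, -220.0], [-26.0, 45.0, -57.0]]
scene 13 [(np.int32(12), [421.0, -180.0, 16.0])]
top 4 []
t 22.97 pos [ 578.3 -281.2  301.3] rot [ 1.7999e+02 -2.0000e-02  7.6000e+00] F [ 0.4  0.7 -2.1] w 11.8 gf 5.5
need mm [-536.1 -355.3  301. ] units [-13.4   -8.88   7.53] yaw units None
```

Request:
{"name": "send_rows", "arguments": {"steps": [[[0,0,0,0,0],[0,0,0,0,0],[0,0,0,0,0],[0,0,0,0,0]]], "squeeze": 4.5}}

```text
time_s: 23.3
ee_pos: [578.4, -281.1, 301.1]
ee_rot: [180.0, 0.0, 7.6]
force: [0.4, -0.1, -2.6]
gripper_width: 11.9
gripper_force: 4.5
```

```bash
python3 - <<'E'
from h import *
tilt(('scene',)); cubes()
s=[]
for i in range(6): s.append(env.state()['force'][2]); 
print(np.mean(s), env.state()['torque'])
E
```

```text
scene wood 43 [-107.4   15.2  -77.3] tilt 80.8
scene steel 562 lo/hi [[-114.0, -44.0, -220.0], [-26.0, 45.0, -58.0]]
scene 13 [(np.int32(13), [421.0, -185.0, 21.0])]
top 4 []
-2.063938983949352 [ 0.00323    -0.07847069 -0.05009737]
```

Request:
{"name": "send_rows", "arguments": {"steps": [[[0,0,0,0,0],[0.25,0,0,0,0],[-0.25,0,0,0,0],[0.25,0,0,0,0],[-0.25,0,0,0,0]]], "squeeze": 8}}

```text
time_s: 23.87
ee_pos: [580.9, -280.6, 300.5]
ee_rot: [-180.0, -0.1, 7.7]
force: [0.8, -0.1, -3.3]
gripper_width: 11.8
gripper_force: 8.0
```

Request:
{"name": "send_rows", "arguments": {"steps": [[[0,0,-0.2,0,0],[0,0,0.2,0,0],[0,0,-0.2,0,0],[0,0,0,0,0],[0,0,0,0,0]]]}}

```text
time_s: 24.28
ee_pos: [578.5, -281.3, 309.9]
ee_rot: [179.9, -0.1, 7.6]
force: [-0.1, -0.2, -1.9]
gripper_width: 11.9
gripper_force: 8.0
```

```bash
python3 - <<'E'
from h import *
tilt(('scene',)); need([0,0,0])
p,d,K,T=grab('scene'); a=p[170:290,120:240]; q=grab('top')[0]; b=q[165:275,325:435]
save(np.hstack([cv2.resize(a,(400,400),interpolation=2),cv2.resize(b,(400,400),interpolation=2)]),'s6.png')
E
```

```text
scene wood 14 [-92.3  14.5 -95.6] tilt 91.0
scene steel 178 lo/hi [[-119.0, -44.0, -220.0], [-26.0, 45.0, -37.0]]
t 24.33 pos [ 578.4 -281.2  309.5] rot [ 1.7997e+02 -3.0000e-02  7.6100e+00] F [-0.1  0.5 -1.8] w 11.7 gf 8.0
need mm [-536.3 -355.4  309. ] units [-13.41  -8.89   7.73] yaw units None
```

View pics/s6.png

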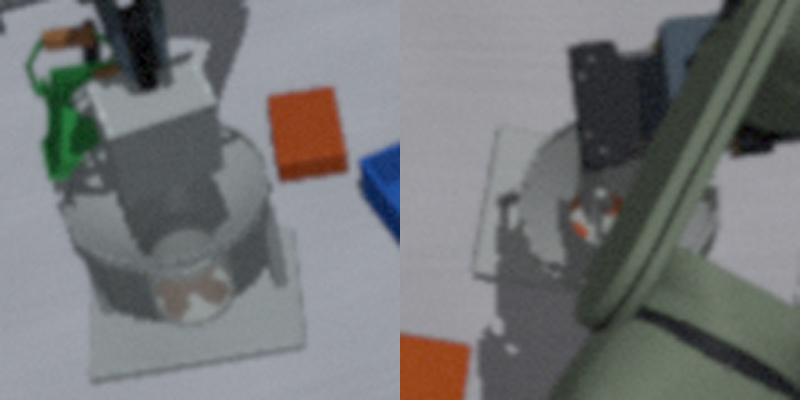

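The scuttle is about 90° nose-down and empty by weight (~2 N); cubes show in the jar at (190,290) left and in the spout at (595,215) right, none on the cone. I grip firmly, rise, and go back to the scale.

Request:
{"name": "send_rows", "arguments": {"steps": [[[0,0,0,0,0],[0,0,-0.3,0,0],[0,0,-0.5,0,0],[0,0,-0.2,0,0],[0,-0.2,0,0,0]]], "squeeze": 40}}

```text
time_s: 24.85
ee_pos: [578.1, -274.6, 351.3]
ee_rot: [179.8, -0.2, 7.5]
force: [0.1, -0.3, -2.7]
gripper_width: 11.7
gripper_force: 40.0
```

Request:
{"name": "send_rows", "arguments": {"steps": [[[0,-0.5,0,0,0],[0,-0.7,0,0,0],[0,-0.7,0,0,0],[0,-0.7,0,0,0],[0,-0.7,0,0,0]]]}}

```text
time_s: 25.27
ee_pos: [558.8, -140.5, 348.0]
ee_rot: [-179.9, 0.1, 7.6]
force: [0.1, 0.6, -2.2]
gripper_width: 11.7
gripper_force: 40.0
```

Request:
{"name": "send_rows", "arguments": {"steps": [[[0,-0.7,0,0,0],[0,-0.7,0,0,0],[0,-0.7,0,0,0],[0,-0.7,0,0,0],[0,-0.7,0,0,0]]]}}

```text
time_s: 25.68
ee_pos: [540.0, -1.8, 348.2]
ee_rot: [-180.0, 0.1, 7.6]
force: [0.1, -0.1, -1.8]
gripper_width: 12.0
gripper_force: 40.0
```

Request:
{"name": "send_rows", "arguments": {"steps": [[[0,-0.7,0,0,0],[0,-0.7,0,0,0],[0,-0.7,0,0,0],[0,-0.7,0,0,0],[0,-0.7,0,0,0]]]}}

```text
time_s: 26.1
ee_pos: [521.4, 136.8, 348.2]
ee_rot: [-180.0, 0.1, 7.6]
force: [-0.3, -0.5, -2.7]
gripper_width: 12.1
gripper_force: 40.0
```

Request:
{"name": "send_rows", "arguments": {"steps": [[[0,-0.7,0,0,0],[0,-0.7,0,0,0],[0,-0.5,0,0,0],[0,-0.3,0,0,0],[0,-0.1,0,0,0]]]}}

```text
time_s: 26.52
ee_pos: [509.5, 228.1, 348.3]
ee_rot: [-180.0, 0.1, 7.8]
force: [0.4, 0.9, -2.6]
gripper_width: 11.6
gripper_force: 40.0
```

```bash
python3 - <<'E'
from h import *
cubes(); tilt(('scene',)); need([500,268.5,230])
s=env.state()
p,d,K,T=grab('top'); q=grab('scene')[0]
a=q[170:290,120:240]; u,v=proj([530,-287,60],K,T).astype(int); b=p[v-30:v+30,u-30:u+30]
c=q[100:280,260:440]
save(np.hstack([cv2.resize(x,(266,400),interpolation=2) if 0 else cv2.resize(x,(266,266),interpolation=2) for x in(a,b,c)]),'s7.png')
E
```

```text
scene 14 [(np.int32(10), [421.0, -186.0, 25.0]), (np.int32(4), [422.0, -182.0, 14.0])]
top 42 [(np.int32(40), [545.0, -291.0, 53.0])]
scene wood 43 [-89.8   5.7 -97.6] tilt 92.4
scene steel 187 lo/hi [[-101.0, -15.0, -169.0], [-25.0, 45.0, -73.0]]
t 26.67 pos [510.4 225.7 348.8] rot [1.7993e+02 3.0000e-02 7.6000e+00] F [ 0.5 -1.1 -2.1] w 11.7 gf 40.0
need mm [ -4.5 -43.9 118.7] units [-0.11 -1.1   2.97] yaw units None
```

View pics/s7.png

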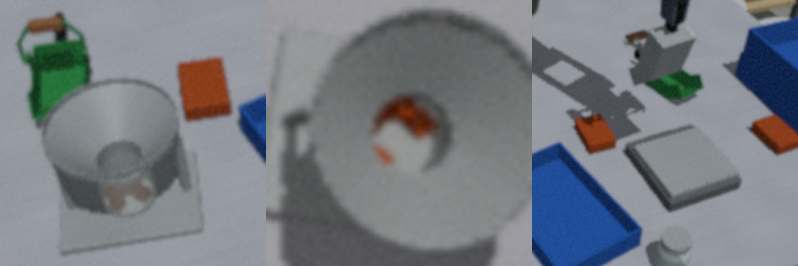

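All the cone is bare, the cubes are inside the jar at (405,115) in the middle panel, and the scuttle hangs nose-down near the scale. Now I bring the lip onto the platform and lay the scuttle back.

Request:
{"name": "send_rows", "arguments": {"steps": [[[-0.1,-0.4,0.3,0,0],[0,-0.4,0.6,0,0],[0,-0.3,0.7,0,0],[0,0,0.7,0,0],[0,0,0.5,0,0]]]}}

```text
time_s: 27.18
ee_pos: [500.0, 268.4, 234.7]
ee_rot: [179.9, 0.1, 7.6]
force: [-0.1, -1.5, -1.9]
gripper_width: 11.9
gripper_force: 40.0
```

Request:
{"name": "send_rows", "arguments": {"steps": [[[0,0,0.35,0,0],[0,0,0.1,0,0],[0,0,0.1,0,0],[0,0,0.1,0,0],[0,0,0,0,0]]], "squeeze": 8}}

```text
time_s: 27.6
ee_pos: [501.1, 269.1, 211.5]
ee_rot: [-180.0, -0.0, 7.6]
force: [-0.0, 0.2, -2.3]
gripper_width: 12.1
gripper_force: 8.0
```

Request:
{"name": "send_rows", "arguments": {"steps": [[[0,0,0.05,0,0],[0,0,0.05,0,0],[0,0,0,0,0]]]}}

```text
time_s: 27.85
ee_pos: [500.8, 269.4, 207.3]
ee_rot: [-180.0, -0.0, 7.6]
force: [-0.6, -0.8, -2.1]
gripper_width: 11.5
gripper_force: 8.0
```

Request:
{"name": "send_rows", "arguments": {"steps": [[[0,0,0.05,0,0],[0,0,0,0,0]]]}}

```text
time_s: 28.02
ee_pos: [500.6, 269.5, 205.0]
ee_rot: [180.0, 0.0, 7.6]
force: [-0.0, 0.4, -2.7]
gripper_width: 11.8
gripper_force: 8.0
```

Request:
{"name": "send_rows", "arguments": {"steps": [[[0,0,0.05,0,0],[0,0,0,0,0]]], "squeeze": 6}}

```text
time_s: 28.18
ee_pos: [500.5, 269.4, 202.8]
ee_rot: [180.0, 0.0, 7.6]
force: [0.8, 0.1, -3.1]
gripper_width: 11.8
gripper_force: 6.0
```

Request:
{"name": "send_rows", "arguments": {"steps": [[[0.03,0,0.05,0,0],[0.03,0,0,0,0]]]}}

```text
time_s: 28.35
ee_pos: [502.9, 269.7, 200.7]
ee_rot: [180.0, 0.0, 7.6]
force: [0.5, -0.4, -1.3]
gripper_width: 11.9
gripper_force: 6.0
```

Request:
{"name": "send_rows", "arguments": {"steps": [[[0.05,0,0.05,0,0],[0.05,0,0,0,0]]]}}

```text
time_s: 28.52
ee_pos: [507.1, 270.3, 198.7]
ee_rot: [180.0, 0.0, 7.6]
force: [0.1, 0.3, -2.4]
gripper_width: 11.9
gripper_force: 6.0
```

```bash
python3 - <<'E'
from h import *
tilt(('scene','top')); need([500,268.5,230])
E
```

```text
scene wood 45 [-89.8   4.6 -98.3] tilt 92.6
scene steel 681 lo/hi [[-218.0, -43.0, -220.0], [-26.0, 44.0, -74.0]]
top wood 11 [-91.4  17.3 -97.5] tilt 91.9
top steel 683 lo/hi [[-218.0, -31.0, -220.0], [-27.0, 44.0, 75.0]]
t 28.62 pos [507.4 270.3 198.9] rot [ 1.7999e+02 -1.0000e-02  7.6000e+00] F [ 0.5 -0.  -2.2] w 11.6 gf 6.0
need mm [ -7.6   0.8 -31.1] units [-0.19  0.02 -0.78] yaw units None
```

```bash
cat >> h.py <<'E'
def under():
    s=env.state(); R=Ro.from_euler('xyz',s['ee_rot'],degrees=True)
    p,d,K,T=grab('scene'); W=world(d,K,T); h=cv2.cvtColor(p,cv2.COLOR_RGB2HSV).astype(int)
    L=R.inv().apply((W-s['ee_pos']).reshape(-1,3)).reshape(W.shape); L[...,2]=-(L[...,2]+19)
    m=(abs(L[...,1])<30)&(abs(L[...,0])<200)&(d>0)&(W[...,2]>50)&(h[...,1]<70)&(L[...,2]<-20)
    q=L[m][:,[0,2]]
    for z in range(-170,-20,10):
        k=q[abs(q[:,1]-z)<5,0]
        if len(k)>4: print(z,len(k),np.percentile(k,[10,50,90]).round())
E
python3 - <<'E'
from h import *
under()
E
```

```text
-130 17 [6. 7. 8.]
-120 23 [ 8. 10. 11.]
-110 35 [-89.  12.  14.]
-100 57 [-98.  13.  17.]
-90 24 [16. 18. 20.]
-80 28 [20. 20. 22.]
-70 30 [22. 24. 25.]
-60 29 [24. 26. 28.]
-50 86 [13. 24. 29.]
-40 131 [-9.  6. 19.]
-30 15 [-5.  8. 11.]
```

The underside slope gives a true tilt of 75° (the bail had swung), so the lip is about 45 mm nearer than assumed and just off the platform's edge. I shift +x and set it down there.

Request:
{"name": "send_rows", "arguments": {"steps": [[[0,0,-0.2,0,0],[0,0,-0.2,0,0],[0.3,0,0,0,0],[0.4,0,0,0,0],[0.3,0,0,0,0]]], "squeeze": 8}}

```text
time_s: 29.08
ee_pos: [547.9, 276.0, 216.8]
ee_rot: [-180.0, -0.2, 7.6]
force: [0.3, -0.1, -1.5]
gripper_width: 11.8
gripper_force: 8.0
```

Request:
{"name": "send_rows", "arguments": {"steps": [[[0,0,0.15,0,0],[0,0,0.15,0,0],[0,0,0.1,0,0],[0,0,0.05,0,0],[0,0,0,0,0]]]}}

```text
time_s: 29.5
ee_pos: [547.5, 275.7, 198.8]
ee_rot: [-180.0, -0.3, 7.6]
force: [2.1, -0.2, 2.5]
gripper_width: 11.9
gripper_force: 8.0
```

Request:
{"name": "send_rows", "arguments": {"steps": [[[0,0,0.05,0,0],[0,0,0.05,0,0],[0,0,0,0,0]]]}}

```text
time_s: 29.75
ee_pos: [548.9, 275.9, 196.4]
ee_rot: [-180.0, -0.5, 7.6]
force: [3.1, -1.3, 9.0]
gripper_width: 12.2
gripper_force: 8.0
```

```bash
python3 - <<'E'
from h import *
under(); need([649,289,60],7.6)
E
```

```text
-130 8 [6. 6. 7.]
-120 26 [7. 8. 9.]
-110 27 [ 9. 11. 12.]
-100 51 [-93. -85.  15.]
-90 42 [-99.  16.  17.]
-80 25 [18. 20. 21.]
-70 29 [21. 22. 24.]
-60 30 [24. 26. 27.]
-50 46 [24. 27. 30.]
-40 170 [-2. 12. 24.]
-30 29 [-13.  -6.  11.]
t 29.8 pos [548.9 275.9 196.5] rot [-179.96   -0.51    7.65] F [3.4 0.1 8.2] w 12.1 gf 8.0
need mm [ 99.8   0.4 137.4] units [2.49 0.01 3.43] yaw units 0.01
```

Request:
{"name": "send_rows", "arguments": {"steps": [[[0.15,0,0.02,0,0],[0.2,0,0.07,0,0],[0.2,0,0.09,0,0],[0.2,0,0.1,0,0],[0,0,0,0,0]]], "squeeze": 7}}

```text
time_s: 30.22
ee_pos: [578.7, 279.8, 183.2]
ee_rot: [-180.0, -0.3, 7.6]
force: [3.3, -0.4, 4.8]
gripper_width: 11.9
gripper_force: 7.0
```

```bash
python3 - <<'E'
from h import *
under(); need([649,289,60],7.6)
E
```

```text
-120 13 [-17. -14. -13.]
-110 15 [-12. -10.  -8.]
-100 15 [-7. -5. -3.]
-90 15 [-2. -0.  2.]
-80 45 [-109. -103.    6.]
-70 27 [-117. -100.   12.]
-60 17 [13. 16. 17.]
-50 48 [16. 18. 21.]
-40 126 [-0.  8. 15.]
-30 55 [-16. -10.  -1.]
t 30.27 pos [578.2 279.8 183.3] rot [-179.99   -0.3     7.62] F [ 4.5 -0.5  4.4] w 12.1 gf 7.0
need mm [ 70.8   0.3 123.7] units [1.77 0.01 3.09] yaw units 0.0
```

The tilt is now 62° and the lip is holding. I continue along the arc.

Request:
{"name": "send_rows", "arguments": {"steps": [[[0.23,0,0.13,0,0],[0.23,0,0.15,0,0],[0.22,0,0.17,0,0],[0.19,0,0.17,0,0],[0.19,0,0.18,0,0]]]}}

```text
time_s: 30.68
ee_pos: [619.9, 285.4, 150.4]
ee_rot: [-180.0, -0.2, 7.6]
force: [3.4, -0.0, 3.5]
gripper_width: 12.2
gripper_force: 7.0
```

Request:
{"name": "send_rows", "arguments": {"steps": [[[0.18,0,0.18,0,0],[0.16,0,0.2,0,0],[0.15,0,0.2,0,0],[0.15,0,0.2,0,0],[0,0,0,0,0]]]}}

```text
time_s: 31.1
ee_pos: [644.8, 288.8, 116.6]
ee_rot: [-180.0, 0.0, 7.6]
force: [1.7, 0.2, 1.9]
gripper_width: 11.7
gripper_force: 10.0
```

```bash
python3 - <<'E'
from h import *
under(); need([649,289,60],7.6)
E
```

```text
-90 6 [-127. -121. -107.]
-80 21 [-135. -117.  -96.]
-50 25 [-4. -3. -1.]
-40 36 [-8. -6. -4.]
-30 29 [-14. -11.  -8.]
t 31.15 pos [643.8 288.6 117. ] rot [1.7999e+02 1.2000e-01 7.5900e+00] F [1.9 0.5 0.4] w 12.0 gf 9.8
need mm [ 5.3  0.3 56.9] units [0.13 0.01 1.42] yaw units -0.0
```

Request:
{"name": "send_rows", "arguments": {"steps": [[[0.1,0,0.15,0,0],[0.1,0,0.15,0,0],[0.1,0,0.15,0,0],[0.05,0,0.15,0,0],[0,0,0.15,0,0]]]}}

```text
time_s: 31.57
ee_pos: [658.0, 290.5, 88.0]
ee_rot: [-180.0, 0.0, 7.6]
force: [2.9, 0.9, 2.3]
gripper_width: 11.9
gripper_force: 7.2
```

Request:
{"name": "send_rows", "arguments": {"steps": [[[0,0,0.15,0,0],[0,0,0.15,0,0],[0,0,0.1,0,0],[0,0,0,0,0]]]}}

```text
time_s: 31.9
ee_pos: [656.0, 290.0, 70.6]
ee_rot: [179.9, 0.3, 7.6]
force: [0.6, -0.2, -1.8]
gripper_width: 11.9
gripper_force: 7.0
```

```bash
python3 - <<'E'
from h import *
under(); tilt(); need([649,289,60],7.6)
E
```

```text
-40 9 [-20. -18. -17.]
-30 30 [-131. -122.  -18.]
scene wood 54 [-102.6   11.6   67.8] tilt 11.5
scene steel 740 lo/hi [[-198.0, -37.0, -61.0], [-27.0, 44.0, 70.0]]
top steel 333 lo/hi [[-215.0, -40.0, -94.0], [-25.0, 45.0, 153.0]]
t 32.05 pos [656.4 290.1  71.7] rot [179.95   0.19   7.62] F [ 0.5  0.2 -1.6] w 11.8 gf 7.0
need mm [-7.4  0.1 11.8] units [-0.19  0.    0.29] yaw units 0.0
```

Request:
{"name": "send_rows", "arguments": {"steps": [[[-0.1,0,0.1,0,0],[-0.1,0,0.1,0,0],[0,0,0.05,0,0],[0,0,0,0,0]]]}}

```text
time_s: 32.38
ee_pos: [652.5, 289.9, 66.2]
ee_rot: [-179.9, -0.5, 7.6]
force: [4.1, -0.8, 8.6]
gripper_width: 12.3
gripper_force: 8.2
```

Request:
{"name": "send_rows", "arguments": {"steps": [[[0,0,0.05,0,0],[0,0,0,0,0],[0,0,0,0,0]]]}}

```text
time_s: 32.63
ee_pos: [652.6, 289.9, 64.5]
ee_rot: [-179.9, -0.5, 7.6]
force: [3.0, -0.2, 9.6]
gripper_width: 12.0
gripper_force: 8.1
```

```bash
python3 - <<'E'
from h import *
tilt(('scene',)); need([649,289,60],7.6)
E
```

```text
scene wood 62 [-98.9  11.8  75.6] tilt 7.6
scene steel 713 lo/hi [[-194.0, -38.0, -51.0], [-26.0, 44.0, 101.0]]
t 32.68 pos [652.6 289.9  64.5] rot [-179.93   -0.5     7.62] F [ 3.8 -1.8 10.1] w 11.7 gf 8.1
need mm [-3.7  0.4  4.5] units [-0.09  0.01  0.11] yaw units 0.0
```

Request:
{"name": "send_rows", "arguments": {"steps": [[[0,0,-0.04,0,0],[0,0,0,0,1],[0,0,0,0,1],[0,0,0,0,1],[0,0,0,0,1]]]}}

```text
time_s: 33.1
ee_pos: [649.1, 289.2, 61.6]
ee_rot: [180.0, 0.1, 7.6]
force: [0.9, 0.3, -0.1]
gripper_width: 35.6
gripper_force: 0.6
```

Request:
{"name": "send_rows", "arguments": {"steps": [[[0,0,0,0,1],[0,0,0,0,1],[0,0,0,0,1],[0,0,0,0,1],[0,0,0,0,1]]]}}

```text
time_s: 33.52
ee_pos: [649.4, 289.3, 62.0]
ee_rot: [180.0, 0.1, 7.6]
force: [-0.1, 0.0, -0.6]
gripper_width: 69.0
gripper_force: 0.0
```

Request:
{"name": "send_rows", "arguments": {"steps": [[[0,0,-0.5,0,1],[0,0,-0.8,0,1],[0,0,-0.8,0,1],[0,0,-0.8,0,1],[0,0,-0.8,0,1]]]}}

```text
time_s: 33.93
ee_pos: [649.3, 289.3, 211.8]
ee_rot: [180.0, 0.0, 7.6]
force: [0.7, -0.1, -0.3]
gripper_width: 91.1
gripper_force: 0.0
```

Request:
{"name": "send_rows", "arguments": {"steps": [[[0,0,-0.5,0,1],[0.5,0,0,0,1],[0.5,0,0,0,1],[0,0,0,0,1],[0,0,0,0,1]]]}}

```text
time_s: 34.35
ee_pos: [689.3, 294.5, 229.2]
ee_rot: [180.0, 0.1, 7.6]
force: [-0.8, 0.9, -0.3]
gripper_width: 91.3
gripper_force: 0.0
```

```bash
python3 - <<'E'
from h import *
for c in('wrist','scene','top'):
    p,d,K,T,W,h=scut(c,(560,277),c,45)
    H,S,V=h[...,0],h[...,1],h[...,2]; Z=W[...,2]
    q=W[((H<10)|(H>172))&(S>140)&(V>60)&(d>0)&(np.hypot(W[...,0]-560,W[...,1]-277)<110)&(Z<Z*0+140)]; print(c,'orange in scuttle',len(q), q.mean(0).round() if len(q) else '')
    b=W[(V<60)&(Z>75)&(Z<110)&(d>0)&(np.hypot(W[...,0]-649,W[...,1]-289)<45)]
    if len(b)>20: print('handle slope', np.round(np.degrees(np.arctan(np.polyfit(b[:,0],b[:,2],1)[0])),1), b.min(0).round(),b.max(0).round())
cubes(); need([649,289,200],7.6)
E
```

```text
wrist blk 572 [666.6 294.6  90.5] [665.5 294.6] [67.6 10.7] 9.2 z95 91.8
wrist orange in scuttle 0 
handle slope 0.2 [632. 285.  87.] [693. 303.  93.]
scene wood 47 [550.5 269.5 157.2] [550.8 271.2] [ 8.5 38.8] 10.5 z95 161.7
scene blk 92 [667.5 289.2  89.3] [666.7 290.1] [68.9 11.7] 9.3 z95 92.9
scene orange in scuttle 0 
handle slope 0.5 [633. 281.  75.] [694. 300.  95.]
top blk 34 [679.  292.8  88.4] [676.2 290.9] [45.1  8.3] 19.8 z95 92.3
top orange in scuttle 0 
handle slope 7.6 [649. 285.  78.] [692. 301.  92.]
scene 9 [(np.int32(7), [422.0, -179.0, 18.0])]
top 40 [(np.int32(34), [543.0, -295.0, 52.0]), (np.int32(4), [545.0, -277.0, 50.0])]
t 34.6 pos [688.6 294.7 230.4] rot [1.7999e+02 4.0000e-02 7.6300e+00] F [-0.8  0.8  0.6] w 91.2 gf 0.0
need mm [-40.    0.4  30.5] units [-1.    0.01  0.76] yaw units 0.0
```

```bash
python3 - <<'E'
from h import *
for cam in('top','scene'):
    o=lambda p:(lambda h:(((h[...,0]<10)|(h[...,0]>172))&(h[...,1]>150)&(h[...,2]>70)).astype(np.uint8))(cv2.cvtColor(p,cv2.COLOR_RGB2HSV))
    a=o(load(cam)[0]); p,d,K,T=grab(cam); W=world(d,K,T); b=o(p)
    n=b&(1-cv2.dilate(a,np.ones((5,5)))); k,l,st,c=cv2.connectedComponentsWithStats(n)
    print(cam,[(int(st[i][4]),c[i].round().tolist(),np.median(W[l==i],0).round().tolist()) for i in range(1,k) if st[i][4]>4])
E
```

```text
top [(30, [380.0, 219.0], [545.0, -291.0, 55.0]), (53, [524.0, 342.0], [210.0, -669.0, 142.0])]
scene [(129, [9.0, 4.0], [-1233.0, -771.0, 223.0])]
```

No stray cubes: the only new orange on the bench is in the jar (the other two blobs are red objects the arm used to hide). The scuttle is empty, level and about 21 mm from the platform's centre, so I hand in.

```bash
python3 -c "
from workcell import env
print(env.job_done())"
```

```text
the job is handed in; nothing more can be done
None
```

The job is handed in with no verdict returned: the scuttle was stood on the scale for weighing and tipped through the funnel, and now stands empty, upright and let go about 21 mm from the scale's centre; I saw cubes only in the jar, none elsewhere, but could not count all six.

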